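# Find the rocking crock lid on the buffet and twist it home

### The arm

A 7-joint arm with a two-finger parallel gripper is mounted at the origin on the work surface. World frame = base frame: x ahead of the robot, y to its left, z up, the work surface at z = 0. Lengths are in m, angles in rad, forces in N, time in s.
With the tool pointing down it reaches from about 0.35 to 0.9 m from the base axis. Payload 8.1 kg.
Tool frame: the origin (TCP) lies where the fingers leave the gripper's body, on its centre line; the fingertips stand 66 mm ahead of it and the grasp point (between the pads) lies 47 mm ahead of it; z points along the fingers, y is the line along which they close (so a half turn about z gives the same grasp; the last joint's range is limited). The gripper opens to 92 mm and grips with 3 to 60 N. Pads are 19 mm wide; open, the fingers measure 130 mm over their backs; the gripper's body (75 mm by 190 mm) begins 47 mm behind the grasp point.
Start: joints at [1.159, 0.434, 0.025, 1.573, -0.012, 1.134, -0.075], TCP at [0.19, -0.595, 0.292] pointing down, gripper open.
Joint ranges: [-2.62, 2.62], [-0.44, 2.09], [-1.27, 1.32], [0.08, 2.57], [-1.32, 4.46], [0.12, 2], [-2.74, 2.74]. Speed limits (rad/s): [2.22, 2.22, 3.01, 3.01, 3.14, 3.14, 3.14].

### API

Orientations are given as a rotation vector (axis times angle).
In Python, from cell import arm gives the robot as it stands.
- The arm moves only by the tool send_rows, never from a script. Its argument "motion" is text: rows parted by semicolons, each of 7 numbers parted by spaces: the closure, from 0 (fully open) to 1 (shut), then the shift along the world's x, y, z in m, then the turn, a rotation vector about the world's x, y, z in degrees. A call has 1 to 5 rows; each row shifts and turns the commanded pose from where the row before left it; what a row does not reach is not made up. A row lasts 1/8 s, in which the tool goes at most 62.5 mm and 10.7 degrees, less where a joint would pass 70% of its speed; a pose out of reach is approached as far as the arm can. A call is refused whole if a number of a shift passes 0.0625 or a number of a turn 10.7, either way. A call with a gripper value outside its range is refused whole. The fingers move at their own pace and stop on an object; "force" is the grip in N (left out, the last holds). Time passes only in rows, so rows that do not move let the fingers close. It gives the time, the measured TCP pose, the force, the opening and the grip force at its end, in the units of the state.
- arm.observe(): the state, without advancing time (a new reading comes with each control period).
- arm.get_image(name): name is "side" or "top"; returns (picture, depth): 400x640x3 uint8, blue, green, red; 400x640 float32, m along the optical axis (not along the pixel's ray), 0 where there is no reading.
- arm.camera_model(name): a dict with "fx", "fy", "cx", "cy" (pixels), "view" (4x4, takes a point from world to camera coordinates). Camera axes: x right, y down, z forward; pixel columns grow to the right and rows downward; lengths in m; the calibration is good to about 2 mm. A picture is of the moment at which its call begins. camera_model takes no time and is no camera call.
- arm.sign_off(): hands the job in; it is judged then, once.
The state is a dict: "clock": time; "joints": joint angles; "dq": joint speeds; "joint_efforts": joint torques, N m; "position": TCP position; "ee_rot": TCP orientation; "force": force on the tool from outside, world axes, zero at the start; "ft_torque": the same for the moment, N m; "width": opening from 0.0 (shut) to 1.0 (fully open); "gripper_force": force on a finger pad.
Only numpy, scipy, OpenCV 4.12 (cv2) and the standard library are available. Lean on these libraries where they do the work, as an engineer would, in place of code of your own. Each camera call takes 0.05 s, during which the arm holds its last target. There are 200 camera calls.

### The job

Four identical twist-lock lids close the dip crocks on the buffet table, but one was not turned home: press lightly on the lids beside their bar handles to find the one that rocks, then push its bar round clockwise (seen from above) with a closed fingertip until it stops, so that the lid is locked and firm. Use touch only: do not squeeze a bar or lift a lid, leave the other lids locked, and leave the shakers, glass, bowl, jar and spoon where they are.

Things in the scene. Friction and masses are not known exactly. Their poses are not given: they have to be found in the camera images.
- lid_a: One of four identical lids: flat steel disc, 112 mm across, 10 mm thick, on a fixed round crock; flat top 75 mm above the table. A straight black bar handle stands across its middle: 90 mm long, 14 wide, 22 high (top 97 mm above the table). Origin: on the lid's vertical turning axis, 60 mm above the table; x along the bar, z up. The text of each lid holds for all four
- lid_b: Identical lid. LOCKED lids are at their clockwise stop and firm: the top gives under 1 mm at 5 to 10 N. The one LOOSE lid (any of them) lies as level and high until pressed, but rocks about the line of its bar on a springy seal: pressed 40 mm to either side of the bar's middle it sinks 3 mm at about 4 N, tilting 0.08 rad, and springs back when let go. Pressed on the bar it stays level
- lid_c: Identical lid. The loose one is 30 to 55 degrees short of its hard stop, clockwise from above. It turns stiffly, with about 2.5 N sideways at a bar end, and stays where left. In the last 10 degrees it already feels firm and turns a little harder (keep pushing, up to about 10 N, until it stops); at the stop it is locked. Any lid can be turned back
- lid_d: Identical lid. The crocks are plain (110 mm across, 60 mm high, no marks) and stand at any yaw, so the bar's direction does not show whether a lid is locked. The bar's two ends are alike; beside the bar the lid's top is bare and flat, with room for a closed fingertip
- salt_shaker: loose white shaker, 40 mm across, 79 mm tall; a bystander, origin at the middle of its underside
- pepper_shaker: loose dark shaker, 40 mm across, 79 mm tall; a bystander, origin at the middle of its underside
- tumbler: loose clear drinking glass, 68 mm across, 95 mm tall; a bystander, origin at the middle of its underside
- ramekin: loose blue bowl, 76 mm across, 40 mm tall; a bystander, origin at the middle of its underside
- sauce_jar: loose closed amber jar with a brass cap, 64 mm across, 85 mm tall; a bystander, origin at the middle of its underside
- spoon: loose steel spoon, 190 mm long, lying on the cloth; a bystander, origin at about the middle of its length, x along it towards the bowl
Mind the look-alikes: they are no part of the job. Leave any green or red look-alike of the part that bears lid_a alone.

How it is judged:
By the outcome, as a careful person would: the job done as asked, in the order asked, and still so for the second after the job is handed in, with the robot touching nothing.
It also fails if it takes over 58 s, if anything falls off the work surface, if the arm or the gripper's body presses on something with over 40 N, if the wrist force passes 120 N, or if a joint passes its speed limit or range.

## Working session

There is one attempt and no reset: what is moved stays moved. The work goes in short steps, Python scripts to look and compute and a tool call to move; the robot and the scene stay as the last step left them, time stands still between calls to the robot, and variables do not carry over. Pictures are saved under pics/ and viewed, at most 10 in all, crops included, and the job is handed in when it is done.

Besides the shell and the picture viewer there is one more tool, called after "Emit:" as a command line: name --argument value ..., lists and objects as JSON in quotes. send_rows: Moves the arm, as the interface text tells. Its arguments: {"type":"object","properties":{"motion":{"type":"string"},"force":{"type":"number"}},"required":["motion"]}

```bash
mkdir -p pics; ls; python3 - <<'E'
from cell import arm
import cv2,numpy as np
for n in("top","side"):
    p,d=arm.get_image(n);cv2.imwrite(f"pics/{n}0.png",p);np.savez(f"{n}0.npz",p=p,d=d)
    m=arm.camera_model(n);print(n,m["fx"],m["cx"],m["cy"],np.round(m["view"],3).tolist())
s=arm.observe();print({k:np.round(v,3).tolist() for k,v in s.items()})
E
```

```text
pics
top 409.16130202601073 323.0063335909326 192.4715680758356 [[0.03, -1.0, 0.002, 0.002], [-0.986, -0.03, -0.164, 0.547], [0.164, 0.003, -0.986, 1.057], [0.0, 0.0, 0.0, 1.0]]
side 367.90825462034303 318.88229876941415 200.89815352400845 [[0.962, -0.273, -0.016, -0.482], [-0.185, -0.609, -0.771, 0.166], [0.201, 0.745, -0.636, 0.818], [0.0, 0.0, 0.0, 1.0]]
{'clock': 0.1, 'joints': [1.159, 0.435, 0.025, 1.574, -0.012, 1.134, -0.075], 'dq': [0.0, -0.003, -0.0, -0.001, -0.001, 0.001, -0.001], 'joint_efforts': [0.003, -66.913, 0.988, -31.514, -0.061, 0.037, 0.0], 'position': [0.19, -0.595, 0.292], 'ee_rot': [-3.103, -0.483, 0.001], 'force': [0.225, -0.507, 0.417], 'ft_torque': [-0.047, 0.007, 0.031], 'gripper_force': 0.0, 'width': 1.0}
```

View pics/top0.png

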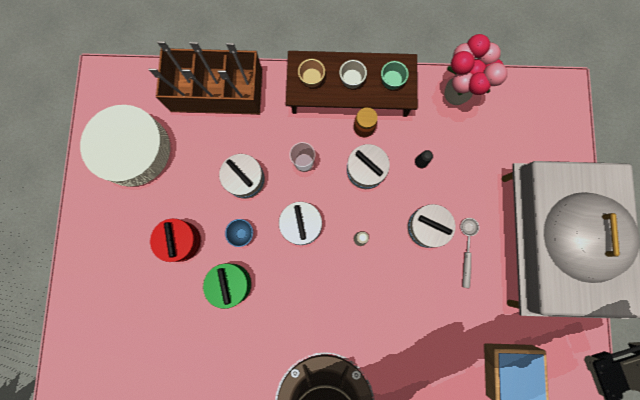

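View pics/side0.png

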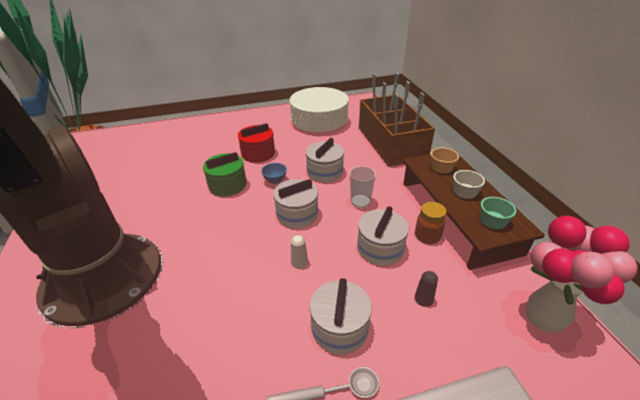

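The top view shows four steel lids with black bars near (241,175), (300,223), (369,166) and (433,226). The red (175,240) and green (227,286) lids are decoys. Next I measure the bars.

```bash
cat > h.py <<'E'
import numpy as np,cv2
from cell import arm
def cast(n,u,v,z):
    m=arm.camera_model(n);V=np.array(m["view"]);R=V[:3,:3];c=-R.T@V[:3,3]
    d=R.T@np.array([(u-m["cx"])/m["fx"],(v-m["cy"])/m["fy"],1]);return c+d*(z-c[2])/d[2]
def bars(p,seeds,n="top",r=25,z=.097):
    out=[]
    for u,v in seeds:
        mk=np.zeros(p.shape[:2],np.uint8);cv2.circle(mk,(u,v),r,255,-1)
        mk&=((p.max(2)<60)*255).astype(np.uint8)
        cs,_=cv2.findContours(mk,0,2);c=max(cs,key=cv2.contourArea)
        (x,y),(w,h),_=cv2.minAreaRect(c);M=cv2.moments(c)
        q=np.argwhere(cv2.drawContours(np.zeros_like(mk),[c],-1,1,-1))[:,::-1].astype(float)
        P=np.array([cast(n,a,b,z)[:2] for a,b in q]);ctr=P.mean(0)
        w_,e=np.linalg.eigh(np.cov((P-ctr).T));e=e[:,1];t=(P-ctr)@e
        ctr=ctr+e*(t.max()+t.min())/2
        out.append((ctr,np.degrees(np.arctan2(e[1],e[0]))%180,np.ptp(t)))
    return out
E
python3 - <<'E'
from h import *
p=np.load("top0.npz")["p"]
S=[(240,173),(300,223),(369,163),(434,225)]
for (c,a,l),s in zip(bars(p,S),S):
    # disc by bright, unsaturated pixels at z=.075
    mk=np.zeros(p.shape[:2],np.uint8);cv2.circle(mk,s,28,255,-1)
    hs=cv2.cvtColor(p,cv2.COLOR_BGR2HSV);mk&=((hs[...,1]<45)&(hs[...,2]>130)).astype(np.uint8)*255
    q=cv2.findNonZero(mk);(x,y),r=cv2.minEnclosingCircle(q)
    print(s,c.round(4),round(a,1),round(l,3),"disc",cast("top",x,y,.075).round(4),round(r,1))
for nm,u,v,z in [("salt",362,238,.079),("pepper",426,156,.079),("tumb",303,151,.095),("jar",366,117,.085),("bowl",239,232,.04),("spoon",469,227,.01),("spoon2",466,285,.01)]:
    print(nm,cast("top",u,v,z).round(3))
E
```

```text
(240, 173) [0.5844 0.2371] 45.0 0.089 disc [0.5854 0.2392 0.075 ] 21.3
(300, 223) [0.4614 0.0752] 13.4 0.088 disc [0.4604 0.0755 0.075 ] 21.6
(369, 163) [ 0.6201 -0.0975] 48.6 0.087 disc [ 0.6219 -0.0984  0.075 ] 21.0
(434, 225) [ 0.4644 -0.2673] 66.0 0.088 disc [ 0.4696 -0.2787  0.075 ] 25.1
salt [ 0.426 -0.085  0.079]
pepper [ 0.648 -0.251  0.079]
tumb [0.647 0.074 0.095]
jar [ 0.749 -0.09   0.085]
bowl [0.435 0.239 0.04 ]
spoon [ 0.469 -0.385  0.01 ]
spoon2 [ 0.313 -0.372  0.01 ]
```

```bash
python3 - <<'E'
from h import *
d=np.load("top0.npz")["d"];m=arm.camera_model("top");V=np.linalg.inv(np.array(m["view"]))
v,u=np.mgrid[:400,:640];P=np.stack([(u-m["cx"])/m["fx"]*d,(v-m["cy"])/m["fy"]*d,d,np.ones_like(d)],-1)@V.T
for nm,b in dict(cloche=(505,160,640,318),box=(484,343,550,400),mid=(400,130,500,340),midl=(140,120,400,310)).items():
    q=P[b[1]:b[3],b[0]:b[2]].reshape(-1,4);q=q[q[:,2]<.5];k=q[q[:,2]>.02]
    print(nm,"zmax",np.percentile(q[:,2],99.8).round(3),k.min(0)[:2].round(3),k.max(0)[:2].round(3))
E
```

```text
cloche zmax 0.271 [ 0.25  -0.721] [ 0.631 -0.47 ]
box zmax 0.079 [ 0.036 -0.548] [ 0.166 -0.415]
mid zmax 0.097 [ 0.311 -0.382] [ 0.667 -0.216]
midl zmax 0.098 [ 0.241 -0.155] [0.751 0.522]
```

Emit:
send_rows --motion "1 0.012 0.06 0.01 0 0 -8.4; 1 0.012 0.06 0.01 0 0 -8.4; 1 0.012 0.06 0 0 0 -8.4; 1 0.012 0.06 0 0 0 -8.4; 1 0.012 0.06 0 0 0 -8.4" --force 20

```text
clock: 0.72
position: [0.25, -0.2935, 0.3121]
ee_rot: [3.07, -0.668, 0.0]
force: [1.9, -0.9, 0.7]
width: 0.507
gripper_force: 0.0
```

Emit:
send_rows --motion "1 0.06 0.015 -0.04 0 0 0; 1 0.06 0.014 -0.05 0 0 0; 1 0.058 0.0135 -0.05 0 0 0; 1 0 0 -0.024 0 0 0; 1 0 0 0 0 0 0"

```text
clock: 1.35
position: [0.3936, -0.2601, 0.173]
ee_rot: [-3.07, 0.659, 0.007]
force: [-0.6, -0.3, -0.8]
width: 0.008
gripper_force: 0.0
```

Emit:
send_rows --motion "1 0.017 0.005 -0.01 0 0 0; 1 0.017 0.004 -0.017 0 0 0; 1 0 0 0 0 0 0"

```text
clock: 1.72
position: [0.43, -0.2515, 0.1478]
ee_rot: [-3.071, 0.659, -0.001]
force: [-0.0, 0.4, 0.3]
width: 0.002
gripper_force: 0.0
```

Emit:
send_rows --motion "1 0 0 -0.004 0 0 0; 1 0 0 -0.002 0 0 0; 1 0 0 -0.001 0 0 0; 1 0 0 0 0 0 0"

```text
clock: 2.22
position: [0.4285, -0.2522, 0.1409]
ee_rot: [3.071, -0.661, 0.0]
force: [-0.2, -0.3, 0.2]
width: 0.006
gripper_force: 0.0
```

Emit:
send_rows --motion "1 0 0 -0.001 0 0 0; 1 0 0 -0.001 0 0 0; 1 0 0 0 0 0 0"

```text
clock: 2.6
position: [0.4291, -0.2523, 0.139]
ee_rot: [3.071, -0.661, 0.001]
force: [-0.2, -1.9, 3.4]
width: 0.004
gripper_force: 1.7
```

Emit:
send_rows --motion "1 0 0 -0.001 0 0 0; 1 0 0 0 0 0 0"

```text
clock: 2.85
position: [0.4293, -0.2524, 0.138]
ee_rot: [3.071, -0.661, 0.002]
force: [1.6, -1.8, 5.3]
width: 0.002
gripper_force: 2.6
```

Emit:
send_rows --motion "1 0 0 -0.001 0 0 0; 1 0 0 0 0 0 0"

```text
clock: 3.1
position: [0.4294, -0.2525, 0.1376]
ee_rot: [3.071, -0.661, 0.003]
force: [-0.6, -1.5, 12.7]
width: 0.005
gripper_force: 6.4
```

Emit:
send_rows --motion "1 0 0 0.03 0 0 0; 1 0.04 0.045 0.01 0 0 -5.7; 1 0.04 0.045 0 0 0 -5.7; 1 0.04 0.045 0 0 0 -5.7; 1 0.04 0.045 -0.02 0 0 0"

```text
clock: 3.72
position: [0.5897, -0.0709, 0.1576]
ee_rot: [-2.938, 1.112, -0.003]
force: [1.7, -0.1, 1.0]
width: 0.004
gripper_force: 0.0
```

Emit:
send_rows --motion "1 0 0 -0.01 0 0 0; 1 0 0 -0.003 0 0 0; 1 0 0 0 0 0 0"

```text
clock: 4.1
position: [0.587, -0.0742, 0.1438]
ee_rot: [2.937, -1.113, -0.002]
force: [-0.2, 0.1, 0.8]
width: 0.007
gripper_force: 0.0
```

Emit:
send_rows --motion "1 0 0 -0.002 0 0 0; 1 0 0 -0.001 0 0 0; 1 0 0 0 0 0 0"

```text
clock: 4.47
position: [0.588, -0.073, 0.1412]
ee_rot: [-2.939, 1.111, -0.0]
force: [-0.2, -0.1, -0.2]
width: 0.007
gripper_force: 0.0
```

Emit:
send_rows --motion "1 0 0 -0.001 0 0 0; 1 0 0 0 0 0 0"

```text
clock: 4.72
position: [0.5883, -0.0729, 0.1404]
ee_rot: [2.939, -1.111, 0.001]
force: [-0.2, -0.1, 4.4]
width: 0.004
gripper_force: 1.9
```

Emit:
send_rows --motion "1 0 0 -0.001 0 0 0; 1 0 0 0 0 0 0"

```text
clock: 4.97
position: [0.5883, -0.0729, 0.1401]
ee_rot: [2.939, -1.11, 0.001]
force: [-3.6, -0.5, 11.7]
width: 0.003
gripper_force: 6.0
```

L3 is firm: 12 N at z 0.140. The lid at (0.464,-0.267) sank about 3 mm before resisting, so that is the loose one. I'll push its bar.

Emit:
send_rows --motion "1 0 0 0.035 0 0 0; 1 -0.033 -0.038 0 0 0 5.9; 1 -0.033 -0.038 0 0 0 5.9; 1 -0.033 -0.038 0 0 0 5.9; 1 -0.032 -0.038 -0.01 0 0 0"

```text
clock: 5.6
position: [0.4564, -0.2259, 0.1644]
ee_rot: [3.075, -0.642, 0.003]
force: [0.2, -1.9, -0.4]
width: 0.004
gripper_force: 0.0
```

```bash
python3 - <<'E'
from h import *
from scipy.spatial.transform import Rotation as R
s=arm.observe();y=R.from_rotvec(s["ee_rot"]).as_matrix()[:,1]
print(s["position"],np.degrees(np.arctan2(y[1],y[0]))%180)
c=np.array([.4644,-.2673])
for o,t0 in((.024,66),(.0165,66)):
  t=np.radians(t0);print(o,c+.036*np.array([np.cos(t),np.sin(t)])+o*np.array([-np.sin(t),np.cos(t)]))
prev=None
for d in range(66,0,-5):
  t=np.radians(d);p=c+.036*np.array([np.cos(t),np.sin(t)])+.0165*np.array([-np.sin(t),np.cos(t)])
  print(d,p.round(4),None if prev is None else (p-prev).round(4));prev=p
E
```

```text
[ 0.45642708 -0.22586037  0.16444556] 66.40960745245438
0.024 [ 0.45711743 -0.22465068]
0.0165 [ 0.46396902 -0.22770121]
66 [ 0.464  -0.2277] None
61 [ 0.4674 -0.2278] [ 0.0035 -0.0001]
56 [ 0.4709 -0.2282] [ 0.0034 -0.0004]
51 [ 0.4742 -0.2289] [ 0.0034 -0.0007]
46 [ 0.4775 -0.2299] [ 0.0033 -0.001 ]
41 [ 0.4807 -0.2312] [ 0.0032 -0.0013]
36 [ 0.4838 -0.2328] [ 0.0031 -0.0016]
31 [ 0.4868 -0.2346] [ 0.0029 -0.0018]
26 [ 0.4895 -0.2367] [ 0.0028 -0.0021]
21 [ 0.4921 -0.239 ] [ 0.0026 -0.0023]
16 [ 0.4945 -0.2415] [ 0.0024 -0.0025]
11 [ 0.4966 -0.2442] [ 0.0021 -0.0027]
6 [ 0.4985 -0.2471] [ 0.0019 -0.0029]
1 [ 0.5001 -0.2502] [ 0.0016 -0.003 ]
```

Go down to z 0.147 and then touch the bar.

Emit:
send_rows --motion "1 0 0 -0.012 0 0 0; 1 0 0 -0.005 0 0 0; 1 0.003 -0.0013 0 0 0 0; 1 0.003 -0.0013 0 0 0 0; 1 0.002 0 0 0 0 0"

```text
clock: 6.22
position: [0.4655, -0.2268, 0.1472]
ee_rot: [-3.075, 0.643, 0.001]
force: [-2.6, 1.6, 2.9]
width: 0.006
gripper_force: 1.6
```

Emit:
send_rows --motion "1 0.0035 -0.0001 0 0 0 -5; 1 0.0034 -0.0004 0 0 0 -5; 1 0 0 0 0 0 0"

```text
clock: 6.6
position: [0.4723, -0.2273, 0.1471]
ee_rot: [-3.007, 0.908, 0.0]
force: [-0.4, 1.3, 0.1]
width: 0.007
gripper_force: 0.5
```

Emit:
send_rows --motion "1 0.0034 -0.0007 0 0 0 -5; 1 0.0033 -0.001 0 0 0 -5; 1 0.0032 -0.0013 0 0 0 -5; 1 0 0 0 0 0 0"

```text
clock: 7.1
position: [0.4822, -0.2304, 0.1471]
ee_rot: [-2.864, 1.291, -0.0]
force: [-0.1, 1.8, 0.0]
width: 0.003
gripper_force: 0.5
```

Emit:
send_rows --motion "1 0.0031 -0.0016 0 0 0 -5; 1 0.0015 -0.0009 0 0 0 -2.5; 1 0 0 0 0 0 0"

```text
clock: 7.48
position: [0.4867, -0.2331, 0.1471]
ee_rot: [-2.773, 1.476, -0.0]
force: [0.4, 2.3, 0.4]
width: 0.004
gripper_force: 0.8
```

Emit:
send_rows --motion "1 0.0014 -0.0009 0 0 0 -2.5; 1 0.0014 -0.001 0 0 0 -2.5; 1 0.0014 -0.0011 0 0 0 -2.5"

```text
clock: 7.85
position: [0.4902, -0.235, 0.1469]
ee_rot: [-2.667, 1.66, 0.004]
force: [-4.2, 10.7, 5.7]
width: 0.008
gripper_force: 5.4
```

Emit:
send_rows --motion "1 0.0013 -0.0011 0 0 0 -2.5; 1 0.0013 -0.0012 0 0 0 -2.5"

```text
clock: 8.1
position: [0.4914, -0.2349, 0.1465]
ee_rot: [-2.592, 1.772, 0.012]
force: [-10.6, 18.5, 12.7]
width: 0.004
gripper_force: 10.4
```

Emit:
send_rows --motion "1 0 0 0 0 0 0; 1 0 0 0 0 0 0"

```text
clock: 8.35
position: [0.4913, -0.2348, 0.1466]
ee_rot: [-2.594, 1.77, 0.012]
force: [-7.9, 16.6, 11.5]
width: 0.007
gripper_force: 9.0
```

```bash
python3 - <<'E'
from h import *
for n in("top","side"):
    p,d=arm.get_image(n);np.savez(f"{n}1.npz",p=p);
    if n=="side":cv2.imwrite("pics/side1.png",cv2.resize(p[220:380,220:460],None,fx=3,fy=3))
s=arm.observe();print(s["position"],s["ee_rot"],s["force"],s["ft_torque"])
E
```

```text
[ 0.4913053  -0.23479471  0.14657518] [-2.59378077  1.77009573  0.01198813] [-8.41105557 16.16101538 11.66508488] [3.53790547 1.72913303 0.04223444]
```

View pics/side1.png

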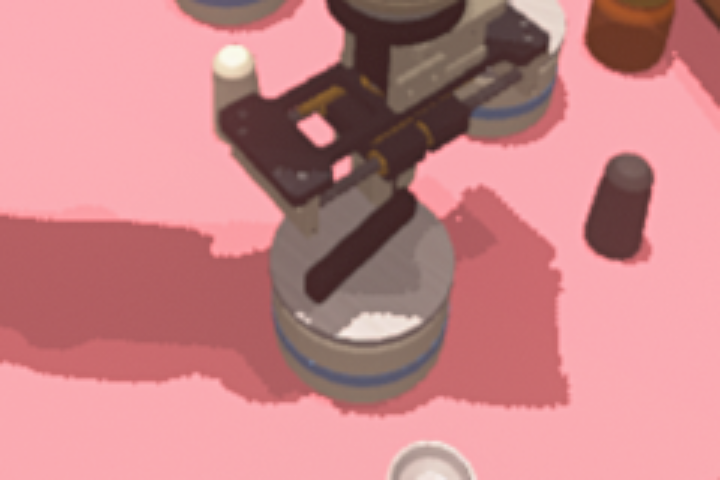

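The bar is clear of the arm in the crop, running from about (315,290) to (408,203), with the fingers against its far end. I'll back off, measure it, and push again if needed.

Emit:
send_rows --motion "1 -0.004 0.007 0 0 0 5; 1 -0.004 0.007 0 0 0 5; 1 -0.002 0.006 0.02 0 0 0; 1 0 0 0.06 0 0 0; 1 -0.03 0.06 0.03 0 0 0"

```text
clock: 9.07
position: [0.46, -0.171, 0.2557]
ee_rot: [2.733, -1.549, 0.011]
force: [1.1, 1.5, -0.2]
width: 0.008
gripper_force: 0.0
```

Emit:
send_rows --motion "1 -0.03 0.06 0.01 0 0 0; 1 -0.02 0.06 0 0 0 0; 1 0 0.0 0 0 0 0"

```text
clock: 9.45
position: [0.4093, -0.0498, 0.2623]
ee_rot: [-2.741, 1.533, -0.001]
force: [-0.0, -0.8, -0.0]
width: 0.002
gripper_force: 0.0
```

```bash
python3 - <<'E'
from h import *
p,d=arm.get_image("top");cv2.imwrite("pics/top2.png",p)
print(bars(p,[(434,225)]))
s=arm.observe();print(s["position"],s["ee_rot"],s["force"])
E
```

```text
[(array([ 0.46432718, -0.2670764 ]), np.float64(29.84900070318858), np.float64(0.08573870525641963))]
[ 0.41018381 -0.05194563  0.26227173] [-2.73988758e+00  1.53637110e+00 -2.17603919e-03] [ 0.00954336 -1.45151167  0.01872896]
```

View pics/top2.png

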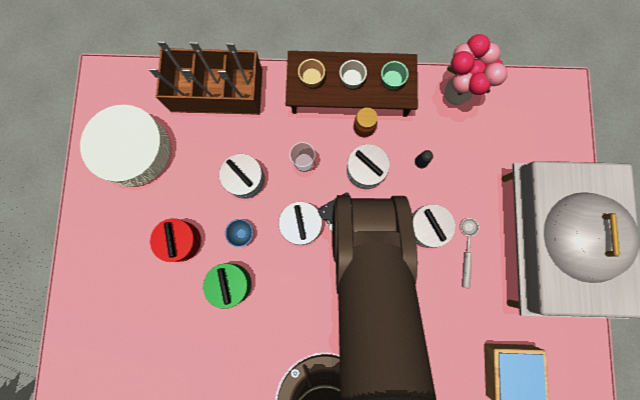

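Emit:
send_rows --motion "1 0.025 -0.058 0 0 0 0; 1 0.025 -0.058 -0.02 0 0 0; 1 0.023 -0.058 -0.04 0 0 -1.5; 1 0 0 -0.04 0 0 0; 1 0 0 -0.007 0 0 0"

```text
clock: 10.12
position: [0.4764, -0.2156, 0.1597]
ee_rot: [2.713, -1.579, -0.007]
force: [-0.8, 0.1, 0.5]
width: 0.003
gripper_force: 0.0
```

Emit:
send_rows --motion "1 0 0 -0.006 0 0 0; 1 0 0 0 0 0 0"

```text
clock: 10.38
position: [0.4786, -0.2139, 0.1571]
ee_rot: [-2.718, 1.574, -0.002]
force: [0.5, -0.1, -0.0]
width: 0.008
gripper_force: 0.0
```

Emit:
send_rows --motion "1 0.004 -0.009 -0.005 0 0 0; 1 0.001 -0.004 -0.003 0 0 0; 1 0.002 -0.0035 0 0 0 0; 1 0.0015 -0.0026 0 0 0 0; 1 0 0 0 0 0 0"

```text
clock: 11.0
position: [0.4868, -0.2333, 0.1482]
ee_rot: [-2.718, 1.576, -0.0]
force: [-1.7, 0.4, 0.3]
width: 0.008
gripper_force: 0.0
```

Emit:
send_rows --motion "1 0.0008 -0.0014 0 0 0 0; 1 0 0 0 0 0 0"

```text
clock: 11.25
position: [0.4874, -0.2345, 0.1482]
ee_rot: [2.718, -1.575, 0.0]
force: [-0.5, 0.2, -0.1]
width: 0.002
gripper_force: 0.0
```

Emit:
send_rows --motion "1 0.0006 -0.001 0 0 0 0; 1 0 0 0 0 0 0"

```text
clock: 11.5
position: [0.488, -0.2355, 0.1482]
ee_rot: [2.718, -1.575, 0.0]
force: [-0.5, -1.4, -0.3]
width: 0.005
gripper_force: 0.0
```

Emit:
send_rows --motion "1 0.0006 -0.001 0 0 0 0; 1 0.0003 -0.0005 0 0 0 0; 1 0 0 0 0 0 0"

```text
clock: 11.88
position: [0.4884, -0.236, 0.148]
ee_rot: [-2.718, 1.574, 0.003]
force: [-2.8, 4.7, 3.7]
width: 0.003
gripper_force: 2.8
```

Emit:
send_rows --motion "1 0.0006 -0.001 0 0 0 0; 1 0 0 0 0 0 0"

```text
clock: 12.12
position: [0.4885, -0.2362, 0.148]
ee_rot: [-2.718, 1.573, 0.006]
force: [-4.6, 8.4, 7.2]
width: 0.006
gripper_force: 4.6
```

Emit:
send_rows --motion "1 0.0008 -0.0014 0 0 0 0; 1 0 0 0 0 0 0; 1 0 0 0 0 0 0"

```text
clock: 12.5
position: [0.4887, -0.2364, 0.1479]
ee_rot: [-2.718, 1.572, 0.009]
force: [-7.0, 11.5, 11.4]
width: 0.006
gripper_force: 7.0
```

Emit:
send_rows --motion "1 0.0005 -0.0009 0 0 0 0; 1 0 0 0 0 0 0; 1 0 0 0 0 0 0"

```text
clock: 12.88
position: [0.4888, -0.2365, 0.1478]
ee_rot: [-2.718, 1.571, 0.011]
force: [-9.5, 13.6, 13.0]
width: 0.005
gripper_force: 8.6
```

Emit:
send_rows --motion "1 -0.006 0.01 0 0 0 0; 1 -0.005 0.008 0.004 0 0 0; 1 -0.018 -0.006 0 0 0 0; 1 -0.0165 -0.008 -0.006 0 0 0; 1 0 0 0 0 0 0"

```text
clock: 13.5
position: [0.4428, -0.2378, 0.1456]
ee_rot: [2.714, -1.579, -0.003]
force: [0.9, 0.5, 0.6]
width: 0.006
gripper_force: 0.0
```

Emit:
send_rows --motion "1 0 0.002 -0.002 0 0 0; 1 0 0 -0.002 0 0 0; 1 0 0 0 0 0 0"

```text
clock: 13.88
position: [0.4456, -0.234, 0.1419]
ee_rot: [-2.719, 1.574, 0.0]
force: [-0.1, 0.9, -0.6]
width: 0.007
gripper_force: 0.0
```

Emit:
send_rows --motion "1 0 0 -0.001 0 0 0; 1 0 0 0 0 0 0"

```text
clock: 14.12
position: [0.4454, -0.2342, 0.1411]
ee_rot: [2.718, -1.575, -0.0]
force: [0.5, 0.1, 0.2]
width: 0.008
gripper_force: 0.0
```

Emit:
send_rows --motion "1 0 0 -0.001 0 0 0; 1 0 0 -0.0005 0 0 0; 1 0 0 0 0 0 0"

```text
clock: 14.5
position: [0.4455, -0.2344, 0.1402]
ee_rot: [-2.718, 1.575, -0.001]
force: [-2.3, 0.5, 7.5]
width: 0.002
gripper_force: 3.8
```

The lid is firm now: 7.5 N with less than 1 mm of give. I'll retreat upward and check.

Emit:
send_rows --motion "1 0 0 0.03 0 0 0; 1 0 0 0.05 0 0 0; 1 -0.03 0.06 0.04 0 0 0; 1 -0.03 0.06 0 0 0 0; 1 0 0.06 0 0 0 0"

```text
clock: 15.12
position: [0.3915, -0.0695, 0.2521]
ee_rot: [2.716, -1.578, 0.001]
force: [1.3, -0.2, -0.1]
width: 0.008
gripper_force: 0.0
```

Emit:
send_rows --motion "1 0 0 0 0 0 0; 1 0 0 0 0 0 0"

```text
clock: 15.38
position: [0.3934, -0.0705, 0.2518]
ee_rot: [2.719, -1.574, 0.001]
force: [-0.9, -0.6, 0.1]
width: 0.005
gripper_force: 0.0
```

```bash
python3 - <<'E'
from h import *
p,d=arm.get_image("top");q=np.load("top0.npz")["p"];cv2.imwrite("pics/top3.png",p)
print(bars(p,[(434,225),(369,163),(240,173)]))
for x,y,r in((469,255,32),(426,157,12),(366,122,14),(303,156,15),(239,232,15)):
    print((x,y),np.abs(p[y-r:y+r,x-12:x+12].astype(int)-q[y-r:y+r,x-12:x+12]).mean().round(2))
s=arm.observe();print(s["position"],s["force"])
E
```

```text
[(array([ 0.46432718, -0.2670764 ]), np.float64(29.84900070318858), np.float64(0.08573870525641963)), (array([ 0.62005699, -0.09752634]), np.float64(48.77377765384742), np.float64(0.08655137455522771)), (array([0.58446288, 0.23702783]), np.float64(44.8992058002454), np.float64(0.08877444850630314))]
(469, 255) 13.77
(426, 157) 10.11
(366, 122) 9.43
(303, 156) 12.46
(239, 232) 9.38
[ 0.39341379 -0.07114293  0.2516884 ] [ 0.08893145 -1.10776594  0.16126312]
```

View pics/top3.png

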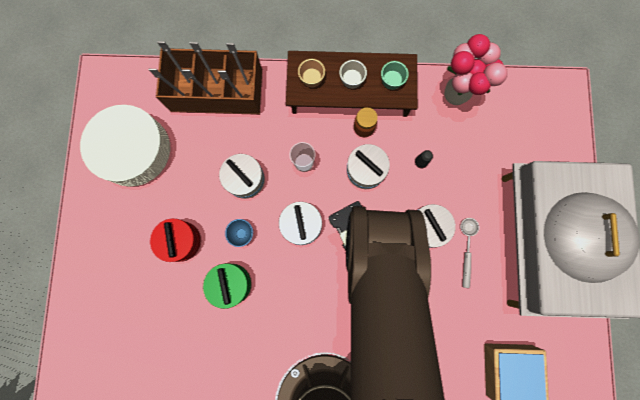

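The bar at (435,225) did not move during the second push, so it is at its stop. The other lids, spoon, shakers, glass, bowl and jar look unmoved; the salt shaker is hidden under the arm, which never went low near it.

```bash
python3 -c "
from cell import arm
print(arm.sign_off())"
```

```text
the job is handed in; nothing more can be done
None
```

The loose lid, the rightmost one in the top view next to the spoon, was turned about 36° clockwise to its stop. It is now locked and firm, and I've handed the job in at about 15 s on the robot's clock. I pressed only one other lid, which was firm; I didn't test the last two because only one could be loose.

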